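# Match the clip-on covers to their instrument cases

### The job

Two open instrument cases, one blue and one orange, are fixed to the bench, and loose clip-on covers lie between them. Close each case with the cover of its own colour: hook the cover's tongue under the fixed lip at one end of the case, lay the cover square on the rim, and press its other end down gently until the white sprung catch snaps over it. Leave the green cover and everything else on the bench where it is.

Things in the scene. Friction and masses are not known exactly. Their poses are not given: they have to be found in the camera images.
- blue_case: fixed open-topped blue box, 157 x 90 mm, rim 50 mm above the bench; x runs along its length, origin at bench level. Rim walls: x = -85 to -75 and 58 to 72 mm, y = 37 to 45 mm either side. Steel lip at the -x end, white sprung catch at the +x end. Closed: the blue cover lies flat on the rim, its tongue tip at x = -84 mm, the catch nose over its +x edge
- blue_case_lip (a point): tip of the blue case's fixed steel lip, at rim height: the lip hangs over the rim from a post (x = -97 to -85 mm of the case) as far as x = -75 mm; 70 mm wide, underside 9 mm and top 15 mm above the rim. Lip tip to catch nose is 141 mm, the cover 154 mm with its tongue, so it goes in tilted (about 15 degrees), tongue end down, then is lowered
- blue_catch (a joint): travel of the blue case's catch along the case's +x, m: 0 = sprung fully in, 0.010 = fully back. White, 38 mm wide, top 30 mm above the rim; its steep nose reaches in to x = 66 mm of the case, 10 mm above the rim. It must go back 4 to 7 mm for the cover to pass: 8 to 20 N down on that end of the cover
- orange_case: fixed open-topped orange box, 157 x 90 mm, rim 50 mm above the bench; x runs along its length, origin at bench level. Rim walls: x = -85 to -75 and 58 to 72 mm, y = 37 to 45 mm either side. Steel lip at the -x end, white sprung catch at the +x end. Closed: the orange cover lies flat on the rim, its tongue tip at x = -84 mm, the catch nose over its +x edge
- orange_case_lip (a point): tip of the orange case's fixed steel lip, at rim height: the lip hangs over the rim from a post (x = -97 to -85 mm of the case) as far as x = -75 mm; 70 mm wide, underside 9 mm and top 15 mm above the rim. Lip tip to catch nose is 141 mm, the cover 154 mm with its tongue, so it goes in tilted (about 15 degrees), tongue end down, then is lowered
- orange_catch (a joint): travel of the orange case's catch along the case's +x, m: 0 = sprung fully in, 0.010 = fully back. White, 38 mm wide, top 30 mm above the rim; its steep nose reaches in to x = 66 mm of the case, 10 mm above the rim. It must go back 4 to 7 mm for the cover to pass: 8 to 20 N down on that end of the cover
- blue_cover: loose blue clip-on cover lying right way up, about 140 g: plate 140 (x) x 90 (y) x 8 mm; from its -x edge a tongue goes on, 14 mm long, 60 wide, 4 thick, flush with the underside (tip at x = -84 mm). On top in the middle a black grip rib along y, 60 mm long, 14 mm thick, its top 38 mm above the underside. Origin at the centre of the plate's underside
- blue_cover_tongue (a point): middle of the tip of the blue cover's tongue, at its underside
- orange_cover: loose orange clip-on cover lying right way up, about 140 g: plate 140 (x) x 90 (y) x 8 mm; from its -x edge a tongue goes on, 14 mm long, 60 wide, 4 thick, flush with the underside (tip at x = -84 mm). On top in the middle a black grip rib along y, 60 mm long, 14 mm thick, its top 38 mm above the underside. Origin at the centre of the plate's underside
- orange_cover_tongue (a point): middle of the tip of the orange cover's tongue, at its underside
- green_cover: a cover just like the other two but green; its case is not here. To be left alone. Origin at the centre of the plate's underside, tongue towards -x
- screwdriver: screwdriver lying on the bench, 150 mm long, along its x; bystander
- tin: low round aluminium tin, 56 mm across, 30 mm high; bystander, origin at the centre of its underside
- tape: yellow ring (tape core), 90 mm across, 24 mm high; bystander, origin at the centre of its underside
- jar: jar with a red cap, 60 mm across, 60 mm high; bystander, origin at the centre of its underside
Not all that is in view belongs to the job. What is shaped like the orange_cover but grey or yellow is not meant.

How it is judged:
By the outcome, as a careful person would: the job done as asked, in the order asked, and still so for the second after the job is handed in, with the robot touching nothing.
It also fails if it takes over 67 s, if anything falls off the work surface, if the arm or the gripper's body presses on something with over 40 N, if the wrist force passes 120 N, or if a joint passes its speed limit or range.

### The arm

A 6-joint arm with a two-finger parallel gripper is mounted at the origin on the work surface. World frame = base frame: x ahead of the robot, y to its left, z up, the work surface at z = 0. Lengths are in mm, angles in rad, forces in N, time in s.
With the tool pointing down it reaches from about 275 to 825 mm from the base axis. Payload 5.2 kg.
Tool frame: the origin (TCP) lies at the very end of the fingers, on their centre line; the grasp point (between the pads) lies 19 mm behind it; z points along the fingers, y is the direction in which the jaws open and shut (so a half turn about z gives the same grasp; the last joint's range is limited). The gripper opens to 93 mm and grips with 3 to 60 N. Pads are 15 mm wide; open, the fingers measure 128 mm over their backs; the gripper's body (75 mm by 188 mm) begins 65 mm behind the grasp point.
Start: joints at [-1.44, 0.259, 1.535, -0, 1.348, -0.203], TCP at [180.22, -519.64, 218.653] pointing down, gripper open.
Joint ranges: [-3.14, 3.14], [-0.91, 2.08], [0.19, 2.58], [-1.22, 4.36], [0.22, 2.71], [-3.12, 3.12]. Speed limits (rad/s): [2.57, 2.57, 3.14, 3.14, 3.14, 3.14].

### API

Orientations are given as [roll, pitch, yaw] about the fixed x, y, z axes, in that order (R = Rz(yaw) Ry(pitch) Rx(roll)).
In Python, from bench import robot gives the robot as it stands. The module is installed in compiled form; this text tells all that it offers. Calls block until the motion is done:
- robot.move_ptp(position, orientation): joint-space move of the TCP to a pose.
- robot.move_linear(position, ori=None, speed=150, f_stop=None): straight line of the TCP; ori=None keeps the orientation; speed is the mean speed in mm/s. With f_stop (N) it stops when the force on the tool has changed by that much, and returns True; else False.
- robot.move_j(angles): joint-space move.
- robot.move_gripper(opening): opening from 0.0 (shut) to 1.0 (fully open); the grip force is fixed at half the most; returns when the fingers have stopped.
- robot.sleep(seconds).
- robot.inverse_kinematics(position, orientation): joint angles nearest the present ones, or None.
- robot.get_image(name): name is "scene" or "side" or "wrist"; returns a dict with "img" (480x640x3 uint8, blue, green, red), "fovy" (degrees; the focal length in pixels is half the picture's height over the tangent of half this angle, whatever the lens; pixels are square), "cx", "cy" (the principal point, pixels), "eye" and "orientation" of the camera in the world. Camera axes: x right, y down, z forward; pixel columns grow to the right and rows downward; lengths in mm; the calibration is good to about 2 mm. A picture is of the moment at which its call begins. There is no depth.
A pose or a line that the arm cannot do raises robot.MotionError and nothing moves.
- robot.hand_in(): hands the job in, once; it reports no verdict.
Readings, each from a call of its own:
- robot.current_t(): time.
- robot.current_qpos(): joint angles.
- robot.current_joint_vel(): joint speeds.
- robot.current_joint_efforts(): joint torques, N m.
- robot.current_tcp_pos(): TCP position.
- robot.current_eef_rot(): TCP orientation.
- robot.current_contact_force(): force on the tool from outside, world axes, zero at the start.
- robot.current_ft_torque(): the same for the moment, N m.
- robot.current_gripper_width(): opening from 0.0 (shut) to 1.0 (fully open).
Only numpy, scipy, OpenCV 4.12 (cv2) and the standard library are available. Lean on these libraries where they do the work, as an engineer would, in place of code of your own. Each camera call takes 0.05 s, during which the arm holds its last target.

## Working session

There is one attempt and no reset: what is moved stays moved. The work goes in short steps, each a Python script; the robot and the scene stay as the last script left them, time stands still between calls to the robot, and variables do not carry over. Pictures are saved under pics/ and viewed, and the job is handed in when it is done.

```bash
mkdir -p pics; cat > h.py <<'E'
import numpy as np, cv2
from bench import robot
from scipy.spatial.transform import Rotation as R
def grab(name,fn=None):
    d=robot.get_image(name)
    if fn: cv2.imwrite('pics/'+fn,d['img'])
    return d
def cam(d):
    f=240/np.tan(np.radians(d['fovy'])/2)
    o=np.array(d['orientation'],float)
    M=o if o.shape==(3,3) else R.from_euler('xyz',o).as_matrix()
    return f,M,np.array(d['eye'],float)
def ray(d,u,v,z):
    f,M,e=cam(d); r=M@np.array([(u-d['cx'])/f,(v-d['cy'])/f,1.]); return e+r*(z-e[2])/r[2]
def proj(d,p):
    f,M,e=cam(d); q=M.T@(np.array(p,float)-e); return d['cx']+f*q[0]/q[2], d['cy']+f*q[1]/q[2]
E
python3 - <<'E'
from h import *
import pickle
for n in ['scene','side','wrist']:
    d=grab(n,n+'0.png'); pickle.dump(d,open(n+'0.pkl','wb'))
    print(n,d['fovy'],d['cx'],d['cy'],d['eye'],d['orientation'])
print(robot.current_t(),robot.current_eef_rot(),robot.current_gripper_width())
E
```

```text
scene 46.83965017963027 322.6849961848202 243.05038557758036 [ 893.14515415  639.42760361 1037.33136961] [-2.43646362 -0.00466418  2.61783157]
side 57.77828315454553 312.57603765914223 233.7258450951377 [367.64691189 832.48174529 681.99796312] [-2.16001138 -0.02187885 -3.0099764 ]
wrist 60.253319500875975 321.11891250363874 241.4472156199878 [ 253.61481162 -493.43381104  383.77767282] [ 2.86269216e+00  3.88298398e-04 -1.23739856e+00]
0.15 [-3.14021304e+00 -2.96637746e-04  3.33767322e-01] 1.001328611233571
```

View pics/scene0.png

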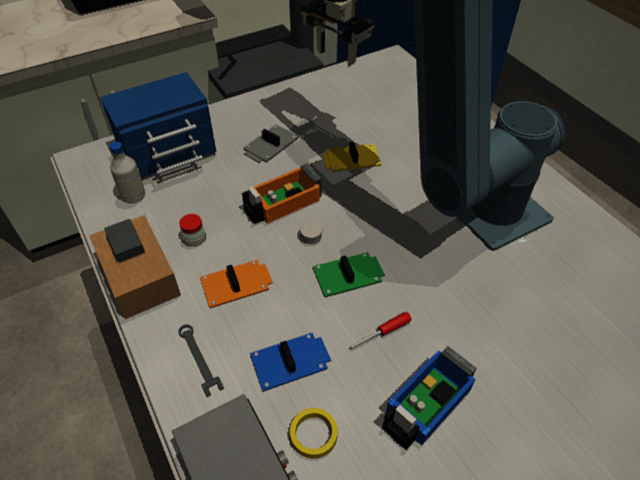

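View pics/side0.png

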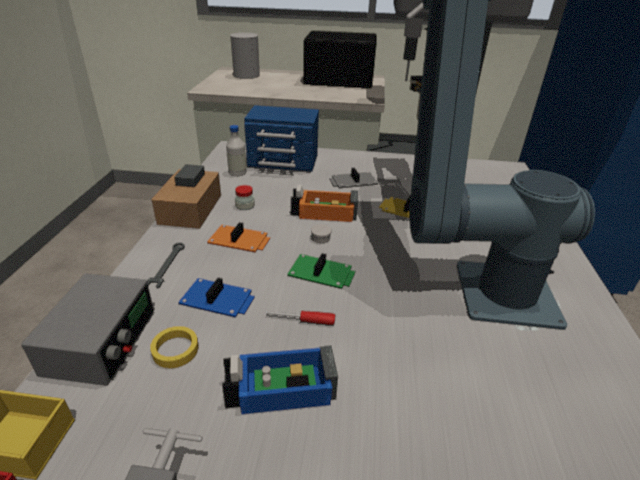

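View pics/wrist0.png

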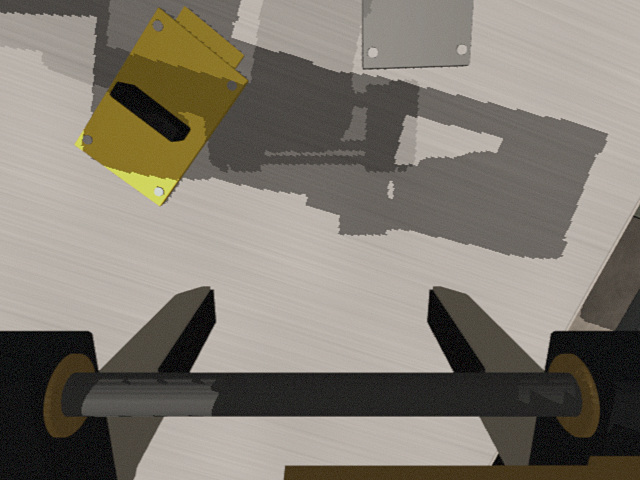

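Candidates in scene image: orange cover is (236,284); the yellow one at (352,157) and the grey at (270,142) are decoys. The blue cover is (290,361) and the green one, at (347,273), stays put. The cases are at (284,195) orange and (430,397) blue.

```bash
cat > m.py <<'E'
from h import *
import pickle
RNG={'orange':[(5,150,80),(16,255,255)],'blue':[(105,130,60),(125,255,255)]}
def masks(img,c):
    hsv=cv2.cvtColor(img,cv2.COLOR_BGR2HSV)
    m=cv2.inRange(hsv,*[np.array(x) for x in RNG[c]])
    return m
if __name__=='__main__':
    for n in ['scene','side']:
        d=pickle.load(open(n+'0.pkl','rb'))
        for c in RNG:
            m=masks(d['img'],c)
            k,l,s,ce=cv2.connectedComponentsWithStats(m)
            for i in range(1,k):
                if s[i,4]>250:
                    cn,_=cv2.findContours((l==i).astype(np.uint8),0,1)
                    P=np.vstack(cn)[:,0]
                    w=np.array([ray(d,u,v,8)[:2] for u,v in P],np.float32)
                    w2=np.array([ray(d,u,v,50)[:2] for u,v in P],np.float32)
                    print(n,c,s[i],ce[i].round(),[np.round(x,0) for x in cv2.minAreaRect(w)],'z50',[np.round(x,0) for x in cv2.minAreaRect(w2)])
d=pickle.load(open('scene0.pkl','rb'))['img']
cv2.imwrite('pics/crop0.png',cv2.resize(d[150:470,190:490],None,fx=2,fy=1.87,interpolation=cv2.INTER_CUBIC))
E
python3 m.py
```

```text
scene orange [ 254  168   66   55 1285] [287. 196.] [array([ 450., -316.]), array([179., 136.]), np.float64(2.0)] z50 [array([ 468., -277.]), array([172., 130.]), np.float64(2.0)]
scene orange [  91  216   82   82 2925] [132. 261.] [array([ 869., -317.]), array([214., 137.]), np.float64(90.0)] z50 [array([ 870., -278.]), array([205., 132.]), np.float64(90.0)]
scene orange [ 200  260   73   48 1845] [236. 283.] [array([ 681., -114.]), array([ 92., 153.]), np.float64(82.0)] z50 [array([690., -83.]), array([ 89., 147.]), np.float64(82.0)]
scene blue [ 101   72  105   55 2976] [151.  99.] [array([ 614., -900.]), array([172., 287.]), np.float64(90.0)] z50 [array([ 625., -837.]), array([165., 275.]), np.float64(90.0)]
scene blue [120 103  88  31 360] [163. 119.] [array([ 618., -783.]), array([ 20., 273.]), np.float64(90.0)] z50 [array([ 629., -725.]), array([ 19., 262.]), np.float64(90.0)]
scene blue [ 251  333   80   58 2414] [290. 361.] [array([666., 124.]), array([ 90., 152.]), np.float64(81.0)] z50 [array([675., 145.]), array([ 86., 146.]), np.float64(81.0)]
scene blue [388 351  53  56
[... 495 characters left out ...]
ide orange [208 226  62  26 867] [240. 239.] [array([ 679., -116.]), array([ 90., 152.]), np.float64(82.0)] z50 [array([660., -57.]), array([ 85., 143.]), np.float64(82.0)]
side blue [245 106  74  18 892] [282. 114.] [array([  759., -1151.]), array([200., 324.]), np.float64(90.0)] z50 [array([  735., -1027.]), array([188., 303.]), np.float64(90.0)]
side blue [ 179  279   75   38 1494] [218. 298.] [array([664., 122.]), array([ 91., 153.]), np.float64(81.0)] z50 [array([645., 167.]), array([ 85., 144.]), np.float64(81.0)]
side blue [ 238  349   95   65 3391] [281. 383.] [array([474., 318.]), array([170., 128.]), np.float64(15.0)] z50 [array([467., 350.]), array([159., 120.]), np.float64(15.0)]
```

View pics/crop0.png

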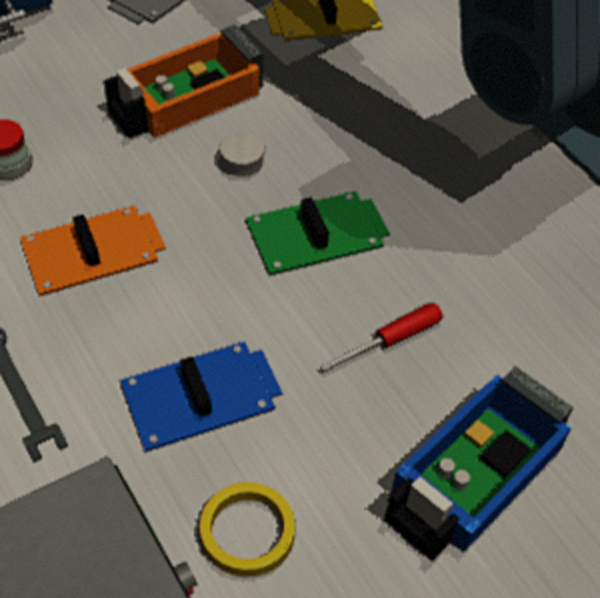

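```bash
cat >> h.py <<'E'
import pickle
d0=pickle.load(open('wrist0.pkl','rb'))
Rt0=R.from_euler('xyz',[-3.14021304,-2.96637746e-04,3.33767322e-01]).as_matrix()
OFF=Rt0.T@(np.array(d0['eye'])-np.array([180.22,-519.64,218.653]))
AX=Rt0.T@cam(d0)[1][:,2]
def look(target,th,s=330):
    o=[np.pi,0,np.pi/2+th]; Rt=R.from_euler('xyz',o).as_matrix()
    p=np.array(target,float)-Rt@(OFF+s*AX)
    robot.move_ptp(list(p),o)
RNG={'orange':[(5,130,60),(17,255,255)],'blue':[(103,110,40),(127,255,255)]}
def rect(d,c,z,near):
    hsv=cv2.cvtColor(d['img'],cv2.COLOR_BGR2HSV)
    m=cv2.inRange(hsv,*[np.array(x) for x in RNG[c]])
    m=cv2.morphologyEx(m,cv2.MORPH_OPEN,np.ones((3,3)))
    cn,_=cv2.findContours(m,0,1)
    P=[]
    for q in cn:
        if cv2.contourArea(q)<60: continue
        w=np.array([ray(d,u,v,z)[:2] for u,v in q[:,0]])
        if np.hypot(*(w.mean(0)-near)).max()<130: P.append(w)
    P=np.vstack(P).astype(np.float32)
    (cx,cy),(w,h),a=cv2.minAreaRect(P)
    if w<h: a+=90
    a=(a+90)%180-90
    return np.array([cx,cy]),sorted([w,h]),np.radians(a)
E
python3 - <<'E'
from h import *
print(OFF,AX)
for nm,t,th,z,c in [('ocase',(465,-270,50),np.radians(2),50,'orange'),('ocov',(680,-115,8),np.radians(-8),8,'orange')]:
    look(t,th); robot.sleep(.2)
    d=grab('wrist',nm+'1.png'); pickle.dump(d,open(nm+'1.pkl','wb'))
    print(nm,robot.current_t(),robot.current_tcp_pos(),rect(d,c,z,np.array(t[:2])))
E
```

```text
[  77.97875975   -0.94328217 -165.1004044 ] [-2.75583798e-01  8.51158337e-04  9.61276675e-01]
ocase 1.8417 [ 464.80405915 -257.91579312  202.08720886] (array([ 461.69799805, -295.05535889]), [99.64999389648438, 158.0331268310547], np.float64(0.04206784185586648))
ocov 3.1417 [ 682.0436166  -103.65743364  160.8698526 ] (array([ 681.83508301, -117.35318756]), [89.15570068359375, 152.14816284179688], np.float64(-0.142891508814038))
```

View pics/ocase1.png

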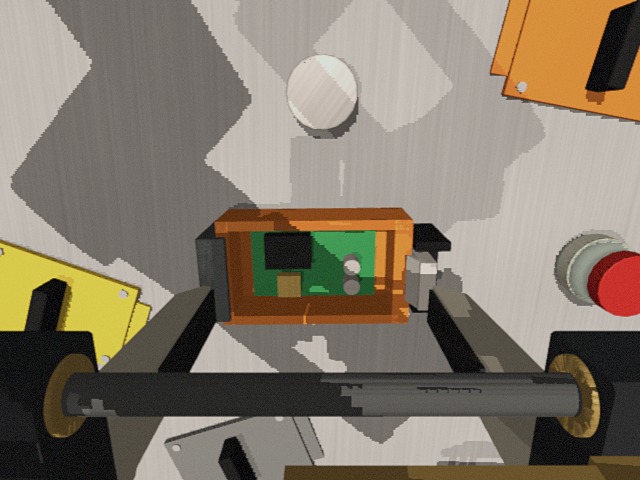

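View pics/ocov1.png

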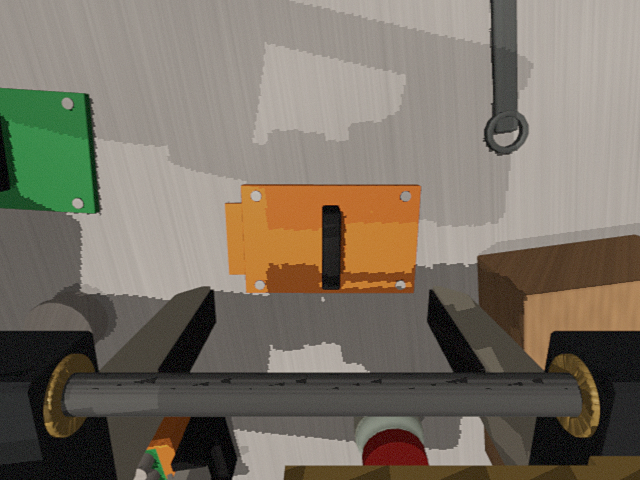

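The wrist view shows the tin at (322,92), the orange case spanning (216–413, 208–322) with the lip at left, and the orange cover with its tongue at left, (228–245, 203–275). The case outline includes the outer +y wall, so I'll crop to pick the rim edges.

```bash
python3 - <<'E'
from h import *
a=cv2.imread('pics/ocase1.png')[195:335,185:465]
cv2.imwrite('pics/ocase1c.png',cv2.resize(a,None,fx=2.85,fy=2.85,interpolation=cv2.INTER_CUBIC))
E
```

```text
(no output)
```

View pics/ocase1c.png

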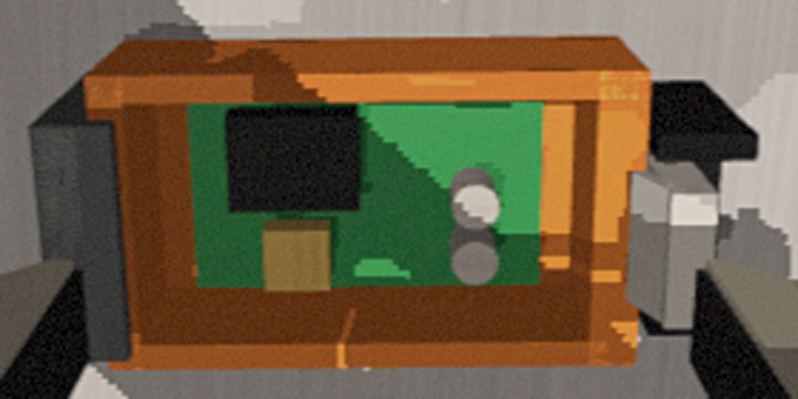

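```bash
cat >> h.py <<'E'
def corners(d,px,org,sc,z=50):
    # px: crop coords order (-x,+y),( +x,+y),(+x,-y),(-x,-y) outer rim corners
    W=np.array([ray(d,org[0]+(a+.5)/sc-.5,org[1]+(b+.5)/sc-.5,z)[:2] for a,b in px])
    M=np.array([[-85,45],[72,45],[72,-45],[-85,-45.]])
    A=(M-M.mean(0));B=W-W.mean(0)
    th=np.arctan2((A[:,0]*B[:,1]-A[:,1]*B[:,0]).sum(),(A*B).sum())
    Rm=np.array([[np.cos(th),-np.sin(th)],[np.sin(th),np.cos(th)]])
    o=W.mean(0)-Rm@M.mean(0)
    return o,th,(W-o)@Rm-M
def fwd(o,th,x,y): return np.array(o)+np.array([np.cos(th)*x-np.sin(th)*y,np.sin(th)*x+np.cos(th)*y])
E
python3 - <<'E'
from h import *
d=pickle.load(open('ocase1.pkl','rb'))
o,th,r=corners(d,[(86,77),(650,72),(636,363),(106,368)],(185,195),2.85)
print(o,th,r)
# lip tip check at z=65 and 59 : crop (116,123),(130,360)
for p in [(116,123),(130,360)]:
    w=ray(d,185+p[0]/2.85,195+p[1]/2.85,65)[:2]-o; print('lip',w@[np.cos(th),np.sin(th)],w@[-np.sin(th),np.cos(th)])
d=pickle.load(open('ocov1.pkl','rb'))
p=[ray(d,u,v,38) for u,v in [(331,206),(331,290)]];print('rib ends',p)
c,_,t=rect(d,'orange',8,np.array([681,-115])); 
for t2 in (t,-.1439): print(fwd(c,t2,7,0))
for u,v in [(256,196),(405,196),(400,285),(260,285)]: print(ray(d,u,v,8))
E
```

```text
[ 468.18457307 -299.55470066] 0.04072685963171961 [[ 0.58842548 -0.59779703]
 [-0.30459739 -0.51395749]
 [ 0.25186623  0.67666148]
 [-0.53569431  0.43509304]]
lip -73.21726271863346 35.016843805780354
lip -74.2916669226934 -34.68637438339526
rib ends [array([692.95262105, -84.58528546,  38.        ]), array([ 684.29353365, -148.1890207 ,   38.        ])]
[ 688.76374158 -118.35002778]
[ 688.76273275 -118.35701476]
[636.25160745 -74.48792248   8.        ]
[750.95334812 -90.92418958   8.        ]
[ 740.48221598 -164.51103827    8.        ]
[ 625.80862564 -148.01781887    8.        ]
```

```bash
cat >> h.py <<'E'
H=10.
def ori_of(th,phi):
    Rm=R.from_euler('z',th)*R.from_euler('y',phi)*R.from_euler('z',np.pi/2)*R.from_euler('x',np.pi)
    return list(Rm.as_euler('xyz'))
def tipose(o,th,x,zr,phi_deg,y=0):
    """tcp pose for held cover: tongue tip at case x, height zr above rim, tilt deg (+ = +x end up)"""
    phi=-np.radians(phi_deg)
    Rc=(R.from_euler('z',th)*R.from_euler('y',phi)).as_matrix()
    tip=np.append(fwd(o,th,x,y),50+zr)
    return list(tip+Rc@np.array([84,0,H])),ori_of(th,phi)
def st(s): 
    print(s,'t%.2f'%robot.current_t(),np.round(robot.current_tcp_pos(),1),'F',np.round(robot.current_contact_force(),1),'w%.3f'%robot.current_gripper_width())
E
cat > cfg.py <<'E'
OC=((468.18,-299.55),0.0407)
E
python3 - <<'E'
from h import *
from cfg import *
th=-0.1423; c=(688.6,-118.4); o=ori_of(th,0)
robot.move_ptp([*c,70],o)
robot.move_linear([*c,H],speed=100,f_stop=8); st('down')
robot.move_gripper(0.0); st('grip')
robot.move_linear([*c,130],speed=200)
robot.sleep(.1); st('lift')
p,oo=tipose(*OC,-69,45,14.5); print(p,oo)
robot.move_ptp(p,oo); robot.sleep(.2); st('pre')
grab('wrist','ohold.png'); d=grab('side','oside1.png')['img']; grab('scene','oscene1.png')
E
```

```text
down t4.35 [ 689.2 -118.5   10.7] F [ 0.3  0.2 -0.9] w1.000
grip t5.55 [ 688.4 -118.4   10. ] F [-1.3  0.5 -0.4] w0.150
lift t6.40 [ 687.3 -118.   127.6] F [ 0.2 -0.2 -1.3] w0.148
[np.float64(477.9924690096626), np.float64(-299.15041184901185), np.float64(125.71339674435416)] [np.float64(2.888519912050615), np.float64(0.0), np.float64(1.6114963267948965)]
pre t7.69 [ 479.  -298.6  125.6] F [ 0.2  0.2 -2.1] w0.146
```

```bash
python3 - <<'E'
import cv2,numpy as np
a=cv2.imread('pics/oside1.png')[120:260,230:430]; b=cv2.imread('pics/oscene1.png')[110:250,210:410]
f=lambda x:cv2.resize(x,(400,280),interpolation=cv2.INTER_CUBIC)
w=cv2.imread('pics/ohold.png')[:,:]
cv2.imwrite('pics/comb1.png',np.hstack([np.vstack([f(a),f(b)]),cv2.resize(w,(400,560))]))
E
```

```text
(no output)
```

View pics/comb1.png

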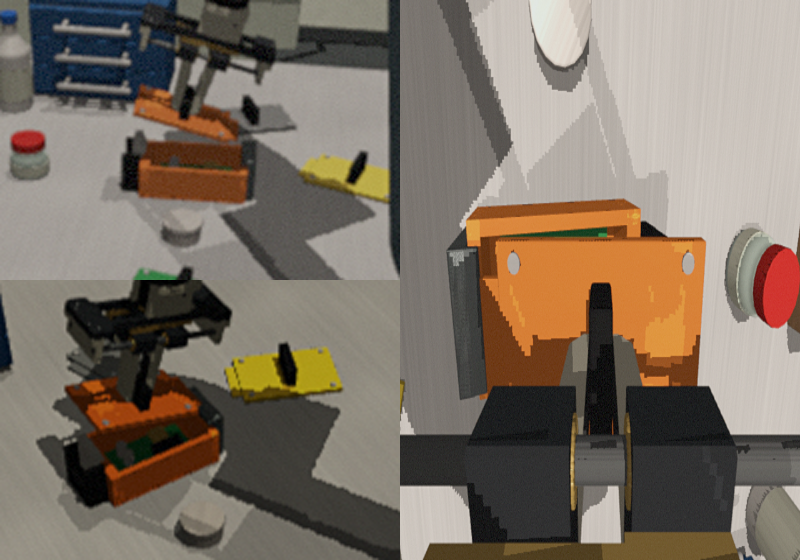

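The cover is held and tilted tongue-down over the case. I'll check its in-hand y offset by projecting the expected corners, seen at about (155,205) and (488,205), then go in.

```bash
python3 - <<'E'
from h import *
from cfg import *
d=grab('wrist'); o,th=OC
T=np.array(robot.current_tcp_pos()); Rt=R.from_euler('xyz',robot.current_eef_rot()).as_matrix()
Rc=Rt@(R.from_euler('z',np.pi/2)*R.from_euler('x',np.pi)).inv().as_matrix()
for y in(43,45,47): print(y,[np.round(proj(d,T+Rc@(np.array([x,y,8])-[0,0,H]))) for x in (-70,70)])
print('yaw',np.arctan2(Rc[1,0],Rc[0,0]),th)
p,oo=tipose(*OC,-69,15,14.5); robot.move_linear(p,oo,speed=120)
p,oo=tipose(*OC,-69,1.2,14.5); print(robot.move_linear(p,oo,speed=40,f_stop=6)); robot.sleep(.3);st('at rim'); print(np.round(p,1))
grab('side','oside2.png'); grab('wrist','ohold2.png')
E
python3 - <<'E'
import cv2,numpy as np
a=cv2.imread('pics/oside2.png')[150:250,260:400]
w=cv2.imread('pics/ohold2.png')
cv2.imwrite('pics/comb2.png',np.hstack([cv2.resize(a,(400,480),interpolation=cv2.INTER_CUBIC)[:,:],cv2.resize(w,(400,480))]))
E
```

```text
43 [array([149., 210.]), array([488., 210.])]
45 [array([148., 205.]), array([489., 205.])]
47 [array([148., 200.]), array([489., 200.])]
yaw 0.0417153898708307 0.0407
False
at rim t9.08 [ 478.1 -299.3   82.1] F [ 0.1  0.2 -2.5] w0.149
[ 478.  -299.2   81.9]
```

View pics/comb2.png

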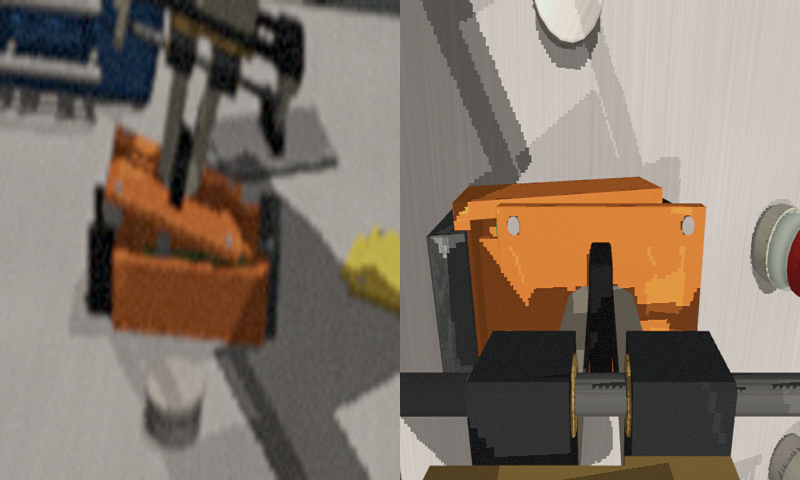

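Tilted cover sits over the rim with no contact and the in-hand offset is about 0 (row 205 matches y=45). Now I'll slide it under the lip and lower it.

```bash
python3 - <<'E'
from h import *
from cfg import *
p,oo=tipose(*OC,-86,1.2,14.5); print(robot.move_linear(p,oo,speed=25,f_stop=5)); robot.sleep(.15); st('slid')
o,th=OC
def tipx():
    T=np.array(robot.current_tcp_pos()); Rt=R.from_euler('xyz',robot.current_eef_rot()).as_matrix()
    Rc=Rt@(R.from_euler('z',np.pi/2)*R.from_euler('x',np.pi)).inv().as_matrix()
    w=T+Rc@np.array([-84,0,-H]); e=w[:2]-o
    return e@[np.cos(th),np.sin(th)],e@[-np.sin(th),np.cos(th)],w[2]-50
print(tipx())
grab('side','oside3.png'); grab('wrist','ohold3.png')
E
python3 - <<'E'
import cv2,numpy as np
a=cv2.imread('pics/oside3.png')[150:250,260:400]
w=cv2.imread('pics/ohold3.png')
cv2.imwrite('pics/comb3.png',np.hstack([cv2.resize(a,(400,480),interpolation=cv2.INTER_CUBIC)[:,:],cv2.resize(w,(400,480))]))
E
```

```text
True
slid t10.03 [ 461.7 -299.6   81.7] F [ 3.2 -0.4  1.2] w0.147
(np.float64(-85.2561692794342), np.float64(0.30738130578813344), np.float64(0.9086152201480218))
```

View pics/comb3.png

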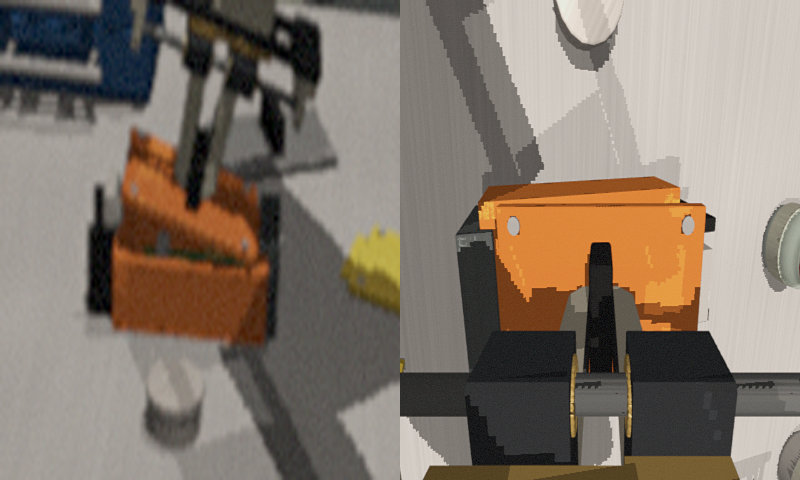

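Contact with the post at x=-85.3 (nominal -85), tongue under the lip. I'll lower it by rotating about the tip.

```bash
cat >> h.py <<'E'
def lower(C,angs,x=-84.4,z=0.8,f=7):
    for a in angs:
        p,oo=tipose(*C,x,z,a)
        s=robot.move_linear(p,oo,speed=30,f_stop=f); st('a%g %s'%(a,s))
        if s: break
def press(C,x=45,zlim=56,f=35,top=95):
    o,th=C; oo=ori_of(th,0); q=fwd(o,th,x,0)
    robot.move_linear([*q,top],oo,speed=150); robot.sleep(.1); st('above')
    s=robot.move_linear([*q,zlim],oo,speed=25,f_stop=f); st('press %s'%s); return s
E
python3 - <<'E'
from h import *
from cfg import *
lower(OC,[12,9.5,7,5]); robot.sleep(.1); st('x')
grab('side','oside4.png'); grab('wrist','ohold4.png')
E
python3 - <<'E'
import cv2,numpy as np
a=cv2.imread('pics/oside4.png')[150:250,260:400]
w=cv2.imread('pics/ohold4.png')
cv2.imwrite('pics/comb4.png',np.hstack([cv2.resize(a,(400,480),interpolation=cv2.INTER_CUBIC)[:,:],cv2.resize(w,(400,480))]))
E
```

```text
a12 False t10.42 [ 463.4 -298.9   77.3] F [ 0.4  0.  -2.3] w0.144
a9.5 False t10.69 [ 464.7 -299.    74. ] F [ 0.3 -0.3 -1.3] w0.150
a7 False t10.97 [ 465.8 -299.3   70.7] F [ 0.3  0.3 -2. ] w0.151
a5 False t11.22 [ 465.9 -299.2   67.8] F [-3.  -0.6 -1.4] w0.148
x t11.32 [ 465.8 -299.3   67.8] F [-2.9  0.6 -1.3] w0.147
```

View pics/comb4.png

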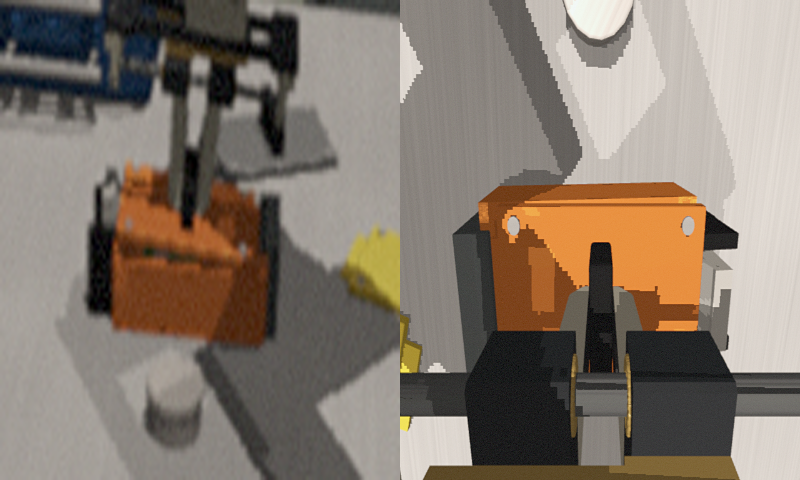

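```bash
cat >> h.py <<'E'
def release(C,phi=5):
    robot.move_gripper(0.4); st('open')
    Rt=R.from_euler('xyz',robot.current_eef_rot()).as_matrix()
    T=np.array(robot.current_tcp_pos()); robot.move_linear(list(T-45*Rt[:,2]),speed=120)
    robot.move_gripper(0.0); st('ret')
E
python3 - <<'E'
from h import *
from cfg import *
release(OC)
o,th=OC
robot.move_linear([*fwd(o,th,45,0),105],ori_of(th,0),speed=150); robot.sleep(.2); st('above')
grab('side','oside5.png'); grab('wrist','ohold5.png')
E
python3 - <<'E'
import cv2,numpy as np
a=cv2.imread('pics/oside5.png')[150:250,260:400]
w=cv2.imread('pics/ohold5.png')
cv2.imwrite('pics/comb5.png',np.hstack([cv2.resize(a,(400,480),interpolation=cv2.INTER_CUBIC)[:,:],cv2.resize(w,(400,480))]))
E
```

```text
open t12.03 [ 466.8 -299.7   68.2] F [ 0.   0.3 -0.2] w0.403
ret t13.30 [ 462.8 -299.9  113. ] F [ 0.1  0.  -0.2] w0.004
above t13.99 [ 512.1 -297.8  105.2] F [-0.2 -0.3  0.7] w0.004
```

View pics/comb5.png

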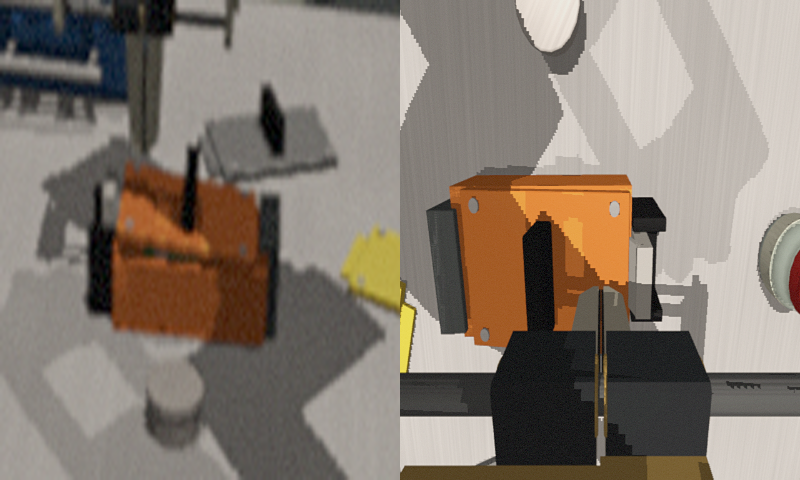

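The cover rests hooked and square, its +x end on the catch. Now the press.

```bash
python3 - <<'E'
from h import *
from cfg import *
o,th=OC; q=fwd(o,th,48,0)
robot.move_linear([*q,78],speed=100)
for z in (68,64,62,60,58.5,57.3):
    s=robot.move_linear([*q,z],speed=20,f_stop=28); st('z%g %s'%(z,s))
    if s: break
grab('side','oside6.png')
robot.move_linear([*q,110],speed=150); robot.sleep(.2); st('up')
grab('side','oside7.png'); grab('wrist','ohold7.png');grab('scene','oscene7.png')
E
python3 - <<'E'
import cv2,numpy as np
a=cv2.imread('pics/oside7.png')[150:250,260:400]
b=cv2.imread('pics/oscene7.png')[150:250,220:360]
w=cv2.imread('pics/ohold7.png')[100:400,50:550]
f=lambda x:cv2.resize(x,(400,290),interpolation=cv2.INTER_CUBIC)
cv2.imwrite('pics/comb7.png',np.hstack([np.vstack([f(a),f(b)]),cv2.resize(w,(400,580))]))
E
```

```text
z68 False t15.17 [ 516.5 -297.8   68.2] F [ 1.2 -0.2  2.1] w0.004
z64 False t15.52 [ 515.5 -297.3   63.4] F [0.9 0.3 0.3] w0.003
z62 False t15.77 [ 515.8 -297.4   61.6] F [-0.4  1.1  0.2] w0.005
z60 False t16.02 [ 516.  -297.4   59.8] F [-0.8 -0.5 -0.2] w0.007
z58.5 False t16.27 [ 516.1 -297.6   58.4] F [-0.   0.2 -0.2] w0.010
z57.3 False t16.52 [ 516.2 -297.6   58.3] F [-2.   0.7  6.6] w0.002
up t17.27 [ 515.4 -297.   108.6] F [-0.2  0.8  0.4] w0.005
```

View pics/comb7.png

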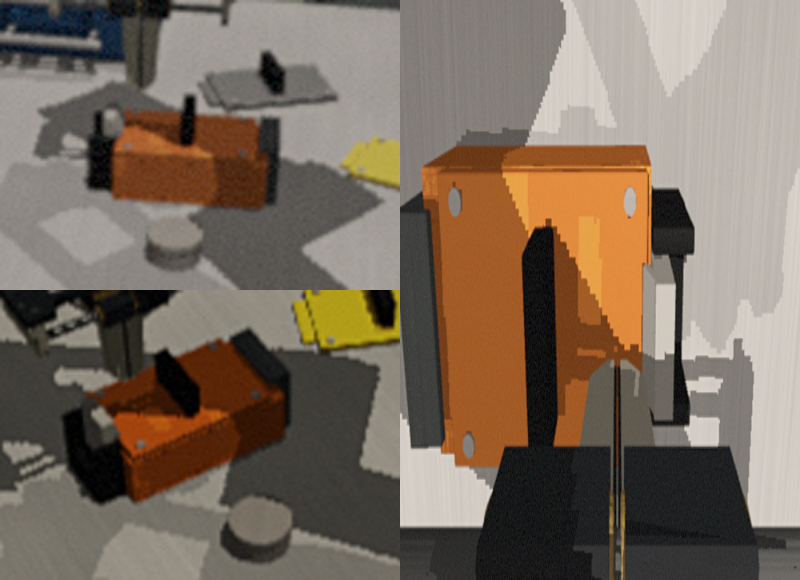

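Orange is snapped: the cover is flat (contact at z=58.3, nominal 58) and the catch nose is over its edge. On to blue.

```bash
python3 - <<'E'
from h import *
T=robot.current_tcp_pos(); robot.move_linear([T[0],T[1],190],speed=250)
robot.move_gripper(1.0)
for nm,t,th,z,c in [('bcase',(470,325,50),np.radians(14),50,'blue'),('bcov',(665,123,8),np.radians(-9),8,'blue')]:
    look(t,th); robot.sleep(.25)
    d=grab('wrist',nm+'1.png'); pickle.dump(d,open(nm+'1.pkl','wb'))
    print(nm,robot.current_t(),robot.current_tcp_pos(),rect(d,c,z,np.array(t[:2])))
a=cv2.imread('pics/bcase1.png')[180:340,185:485]
cv2.imwrite('pics/bcase1c.png',cv2.resize(a,None,fx=2.6,fy=2.6,interpolation=cv2.INTER_CUBIC))
a=cv2.imread('pics/bcov1.png')[160:340,175:475]
cv2.imwrite('pics/bcov1c.png',cv2.resize(a,None,fx=2.6,fy=2.6,interpolation=cv2.INTER_CUBIC))
E
```

```text
bcase 21.9333 [467.78471858 337.35185689 202.07936721] (array([472.20465088, 338.19512939]), [94.04521179199219, 157.84129333496094], np.float64(0.2623886454798431))
bcov 23.3417 [667.28707463 136.95761922 160.662011  ] (array([666.26428223, 122.23075867]), [89.33071899414062, 151.93560791015625], np.float64(-0.15562022040212622))
```

View pics/bcase1c.png

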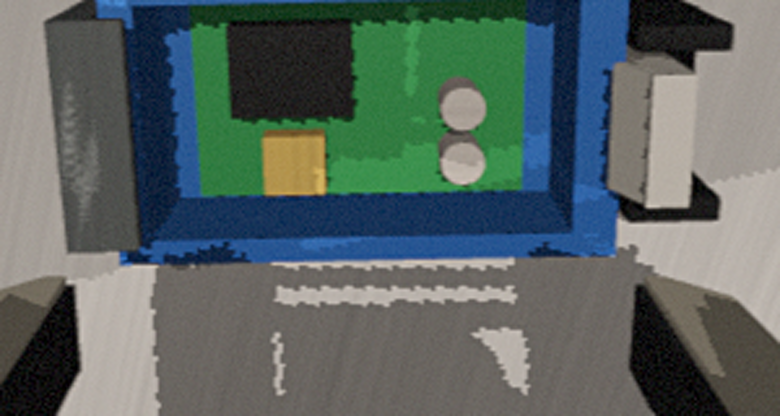

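View pics/bcov1c.png

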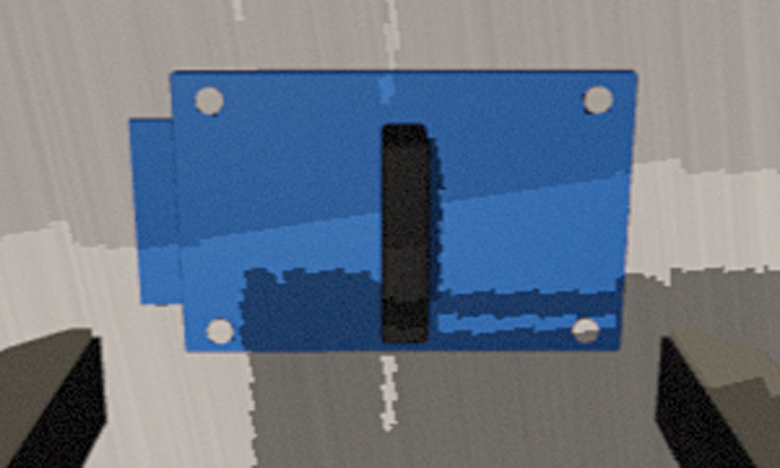

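The cover crop shows screws at (209,101), (597,99), (585,330) and (220,331), tongue at left. The case crop cut off the upper rim, so I'll re-crop.

```bash
python3 - <<'E'
from h import *
a=cv2.imread('pics/bcase1.png')[140:300,185:485]
cv2.imwrite('pics/bcase1d.png',cv2.resize(a,None,fx=2.6,fy=2.6,interpolation=cv2.INTER_CUBIC))
d=pickle.load(open('bcov1.pkl','rb'))
w=np.array([ray(d,175+a/2.6,160+b/2.6,8)[:2] for a,b in [(209,101),(597,99),(585,330),(220,331)]])
print(w.mean(0), np.arctan2(*(w[1]-w[0])[::-1]),np.arctan2(*(w[2]-w[3])[::-1]))
c,_,t=rect(d,'blue',8,np.array([665,123])); print(fwd(c,t,7,0),t)
E
```

```text
[672.81351161 119.81240086] -0.15046994963917257 -0.15321228143670423
[673.17969136 121.14580869] -0.15562022040212622
```

View pics/bcase1d.png

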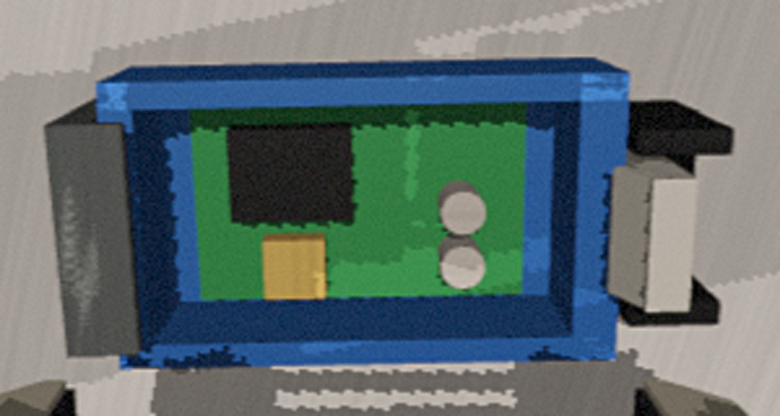

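Rim corners picked in this crop: (98,84), (628,72), (614,360) and (121,367).

```bash
python3 - <<'E'
from h import *
d=pickle.load(open('bcase1.pkl','rb'))
o,th,r=corners(d,[(98,84),(628,72),(614,360),(121,367)],(185,140),2.6)
print(o,th,r)
open('cfg.py','a').write('BC=((%f,%f),%f)\n'%(o[0],o[1],th))
for p in [(124,123),(138,355)]:
    w=ray(d,185+p[0]/2.6,140+p[1]/2.6,65)[:2]-o; print('lip',w@[np.cos(th),np.sin(th)],w@[-np.sin(th),np.cos(th)])
assert abs(r).max()<2
tc=-0.153; c=(673.1,120.7); oo=ori_of(tc,0)
robot.move_ptp([*c,70],oo)
robot.move_linear([*c,H],speed=100,f_stop=8); st('down')
robot.move_gripper(0.0); st('grip')
robot.move_linear([*c,130],speed=200)
p,oo=tipose(o,th,-69,45,14.5)
robot.move_ptp(p,oo); robot.sleep(.2); st('pre'); print(p)
d=grab('wrist','bhold.png'); grab('side','bside1.png')
T=np.array(robot.current_tcp_pos()); Rt=R.from_euler('xyz',robot.current_eef_rot()).as_matrix()
Rc=Rt@(R.from_euler('z',np.pi/2)*R.from_euler('x',np.pi)).inv().as_matrix()
for y in(43,45,47): print(y,[np.round(proj(d,T+Rc@(np.array([x,y,8])-[0,0,H]))) for x in (-70,70)])
a=cv2.imread('pics/bside1.png')[240:430,190:380]
cv2.imwrite('pics/bc1.png',np.hstack([cv2.resize(a,(320,480)),cv2.resize(cv2.imread('pics/bhold.png'),(480,480))]))
E
```

```text
[478.95855062 337.82587534] 0.2615137484231147 [[ 0.826586   -0.55224841]
 [-0.82414199  0.03442131]
 [-0.56515686 -0.03302029]
 [ 0.56271285  0.55084738]]
lip -73.98093499706161 34.82626277771639
lip -75.22181458678662 -35.09283744604206
down t24.55 [673.7 120.8  10.7] F [ 0.2  0.5 -0.5] w1.001
grip t25.75 [673.  120.7  10. ] F [-0.4  0.2  0.3] w0.155
pre t27.82 [489.9 339.5 125.6] F [ 0.1  0.4 -0.9] w0.146
[np.float64(488.445249122431), np.float64(340.3649244350367), np.float64(125.71339674435416)]
43 [array([148., 208.]), array([487., 208.])]
45 [array([147., 204.]), array([488., 203.])]
47 [array([146., 199.]), array([488., 199.])]
```

View pics/bc1.png

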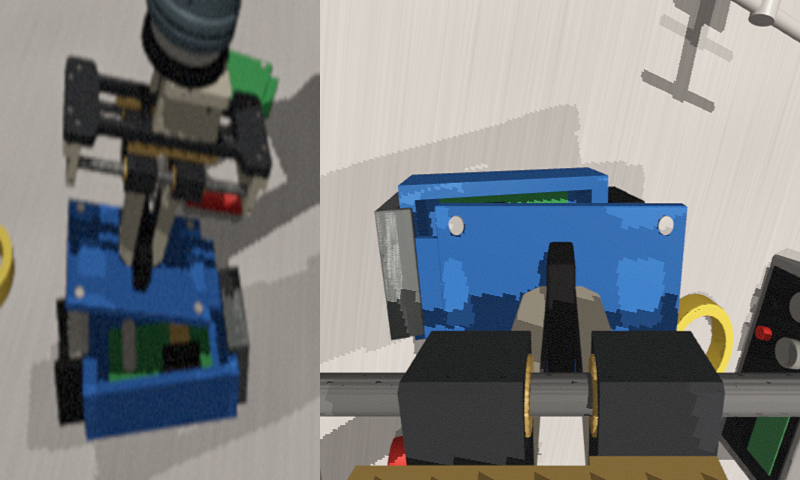

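The cover is held square, its edge at row 204 as expected. I'll slide it in and lower it, with a check on the contact position.

```bash
cat > go.py <<'E'
from h import *
from cfg import *
o,th=BC
def tipx():
    T=np.array(robot.current_tcp_pos()); Rt=R.from_euler('xyz',robot.current_eef_rot()).as_matrix()
    Rc=Rt@(R.from_euler('z',np.pi/2)*R.from_euler('x',np.pi)).inv().as_matrix()
    w=T+Rc@np.array([-84,0,-H]); e=w[:2]-o
    return np.round([e@[np.cos(th),np.sin(th)],e@[-np.sin(th),np.cos(th)],w[2]-50],2)
p,oo=tipose(*BC,-69,15,14.5); robot.move_linear(p,oo,speed=120)
p,oo=tipose(*BC,-69,1.2,14.5); print(robot.move_linear(p,oo,speed=40,f_stop=6)); robot.sleep(.3);st('at rim'); print(tipx())
p,oo=tipose(*BC,-87,1.2,14.5); s=robot.move_linear(p,oo,speed=25,f_stop=5); robot.sleep(.15); st('slid %s'%s)
t=tipx(); print(t)
if s and -87<t[0]<-83:
    lower(BC,[12,9.5,7,5],x=t[0]+.8); robot.sleep(.1); st('x')
grab('side','bside2.png'); grab('wrist','bhold2.png')
a=cv2.imread('pics/bside2.png')[300:430,200:370]
cv2.imwrite('pics/bc2.png',np.hstack([cv2.resize(a,(400,480)),cv2.resize(cv2.imread('pics/bhold2.png'),(400,480))]))
E
python3 go.py
```

```text
False
at rim t29.11 [488.6 340.4  82.1] F [ 0.1 -1.1 -1.3] w0.152
[-6.886e+01  4.000e-02  1.390e+00]
slid True t29.97 [472.4 336.2  82.1] F [ 2.5 -0.6  0.8] w0.151
[-8.549e+01  8.000e-02  1.140e+00]
a12 False t30.27 [473.9 336.3  77.3] F [-0.1  0.1 -1.5] w0.149
a9.5 False t30.54 [475.  336.6  73.9] F [-0.3 -0.3 -1.3] w0.148
a7 False t30.82 [475.9 336.9  70.5] F [-0.6 -0.6 -1.3] w0.149
a5 False t31.07 [476.1 337.2  67.9] F [-3.3 -0.   2. ] w0.150
x t31.17 [476.  337.2  67.9] F [-2.6 -0.2  1.1] w0.149
```

View pics/bc2.png

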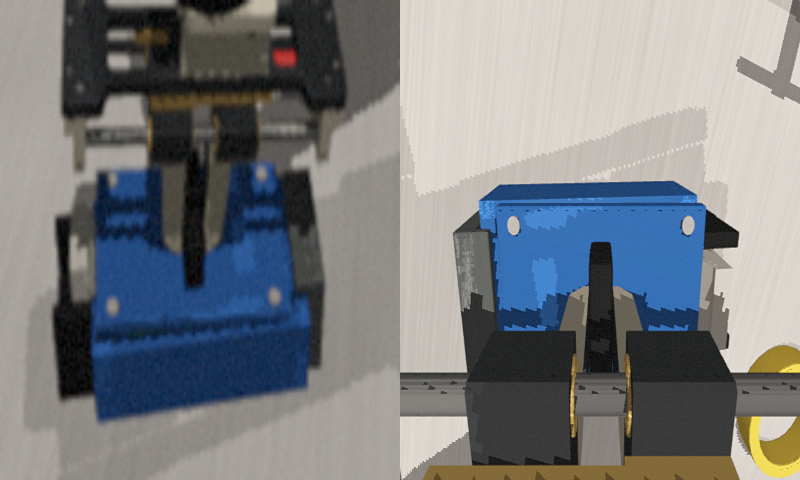

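Post contact at x=-85.5 and the tongue is under the lip. Release and check before pressing.

```bash
python3 - <<'E'
from h import *
from cfg import *
release(BC)
o,th=BC
robot.move_linear([*fwd(o,th,48,0),100],ori_of(th,0),speed=150); robot.sleep(.2); st('above')
grab('side','bside3.png'); grab('wrist','bhold3.png')
a=cv2.imread('pics/bside3.png')[300:430,200:370]
cv2.imwrite('pics/bc3.png',np.hstack([cv2.resize(a,(400,480)),cv2.resize(cv2.imread('pics/bhold3.png'),(400,480))]))
E
```

```text
open t31.88 [477.3 337.3  68.1] F [-0.2  0.  -0.2] w0.403
ret t33.15 [473.5 336.3 112.9] F [0.7 0.2 0.2] w0.004
above t33.87 [524.2 350.2 100.4] F [-0.1  0.1  0.8] w0.003
```

View pics/bc3.png

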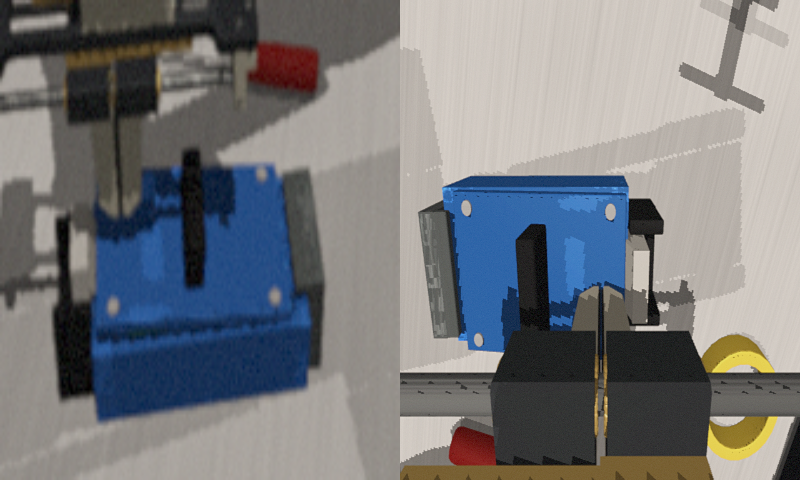

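The blue cover lies hooked and square, its +x end resting on the catch. Press, retreat, and take final views.

```bash
python3 - <<'E'
from h import *
from cfg import *
o,th=BC; q=fwd(o,th,48,0)
robot.move_linear([*q,78],speed=100)
for z in (68,64,62,60,58.5,57.3):
    s=robot.move_linear([*q,z],speed=20,f_stop=28); st('z%g %s'%(z,s))
    if s: break
robot.move_linear([*q,160],speed=150); robot.sleep(.1); st('up')
look((480,338,58),th,s=330); robot.sleep(.25)
grab('wrist','bf_w.png')
robot.move_ptp([400,20,330],ori_of(0,0)); robot.sleep(.3); st('away')
grab('side','bf_s.png'); grab('scene','bf_c.png')
r=lambda f,y0,y1,x0,x1:cv2.resize(cv2.imread('pics/'+f)[y0:y1,x0:x1],(400,290),interpolation=cv2.INTER_CUBIC)
cv2.imwrite('pics/bf.png',np.vstack([np.hstack([r('bf_w.png',140,330,170,490),r('bf_s.png',320,430,190,370)]),np.hstack([r('bf_c.png',330,460,360,500),r('bf_s.png',150,260,250,400)])]))
E
```

```text
z68 False t34.98 [525.8 350.4  68.3] F [0.7 1.4 2. ] w0.007
z64 False t35.33 [524.6 350.   63.3] F [ 0.1  0.  -0.1] w0.009
z62 False t35.58 [524.8 350.1  61.5] F [ 0.4 -0.4 -0.8] w0.001
z60 False t35.83 [525.1 350.1  59.6] F [ 0.2 -0.7 -0.7] w0.008
z58.5 False t36.08 [525.3 350.2  58.4] F [ 0.2 -0.8  0.2] w0.004
z57.3 False t36.33 [525.3 350.2  58.3] F [-2.4 -1.1  6.1] w0.005
up t37.27 [524.5 349.8 158.4] F [-0.3  0.2 -1.2] w0.004
away t39.60 [400.1  20.5 329.7] F [-0.5 -0.1 -0. ] w0.007
```

View pics/bf.png

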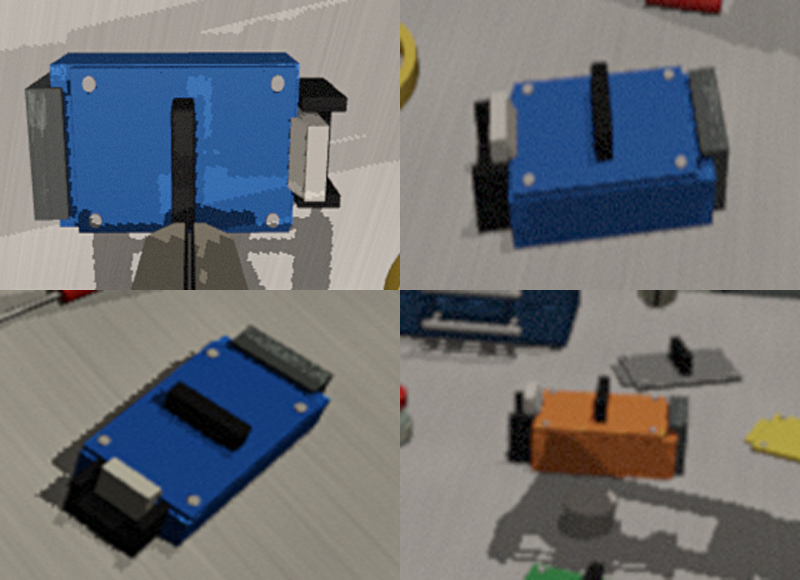

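View pics/bf_c.png

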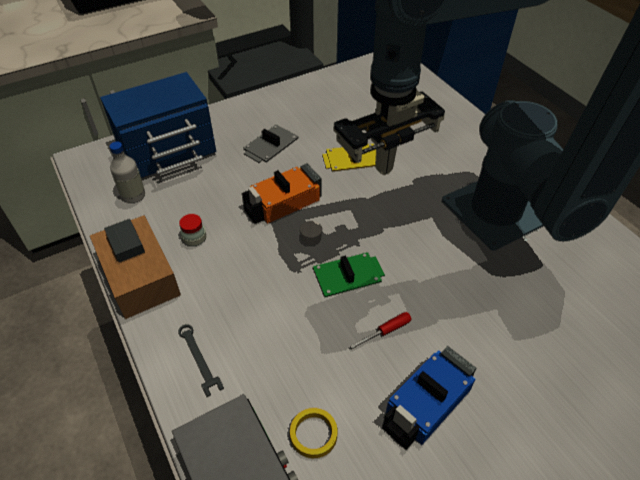

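Both covers lie flat with the catch over the edge: blue at (430,397), orange at (284,195). The green cover (347,273), screwdriver, tape, tin and jar are where they started.

```bash
python3 -c "
from bench import robot
print(robot.current_t()); robot.hand_in()"
```

```text
39.7
the job is handed in; nothing more can be done
```

Both cases are closed with the cover of their own colour, and the job is handed in at 39.7 s of the 67 s allowed.

- **What I did:** Each cover was gripped by its rib, slid tilted under the lip until its tongue met the post (x of about -85 mm on both cases), lowered and released. I then pressed its other end down with the closed fingers; the force readings taken between press steps peaked at about 7 N.
- **Last checks:** On both cases the fingers met the plate top at z = 58.3 mm, against 58 mm for a fully seated cover. The final pictures show both covers flat and square with the catch nose over the edge. The green cover, screwdriver, tape, tin and jar looked unmoved, and the arm was clear of everything.
- **What I could not check:** There was no direct reading of the catch travel, so the snap is judged from the contact height and the pictures. None of the checks failed or disagreed.

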